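# Set the printer's paper cassette for A5

## Task

The empty paper cassette from the office printer is to be filled with A5: with a fingertip, push its end guide and its width guide inwards along their slots, each past any earlier stop until it clicks into the stop with the yellow mark and stays there. Only push the guides, do not pinch them; do not lift the cassette or shove it along the desk, leave the other things on the desk alone, and finish clear of everything.

Things in the scene. Friction and masses are not known exactly. Their poses are not given: they have to be found in the camera images.
- cassette: Dark grey open tray, 300 x 420 x 75 mm, 1.8 kg, loose on rubber feet that hold against some 14 N sideways. Origin: centre, on the desk. y runs lengthwise from the pale fascia (y -225 to -205 mm, 75 high) to the rear wall (outer face y 195); x runs across, side walls' outer faces at x -140 and 140. Side and rear walls 5 mm thick, tops 45 mm above the desk; tray floor 16 mm above the desk.
- fence_top (a point): Top centre of the tray's fixed side fence, a mid-grey rib inside the +x wall: 10 mm thick (cassette x 125 to 135 mm), 175 mm long (y -160 to 15 mm), 66 mm above the desk. Inside the fascia is a paper stop 10 mm thick, 50 mm high.
- end_guide (a joint): End guide's travel in m, inwards along the cassette's -y: 0 = fully back, 0.188 = fully in. Click stops at 0.033, 0.073, 0.120 (A5, yellow) and 0.182. It rubs with 1 to 3 N. At a stop a sprung ball drops into a notch: the push force dips and the guide is drawn to the centre from about 2 mm either side; 5 to 7 N drive it out again, either way. It does not jam when pushed off centre.
- width_guide (a joint): Width guide's travel in m, inwards along the cassette's +x: 0 = fully out, 0.115 = fully in. Click stops at 0.006, 0.034, 0.068 (A5, yellow mark) and 0.111, with the same rub, notches and forces as the end guide.
- end_pad (a point): Middle of the back surface of the end guide's green push pad (44 mm wide, 26 mm tall, 40 to 66 mm above the desk), 10 mm behind the guide's paper face. Push here along the cassette's -y.
- end_edge (a point): Middle of the foot of the end guide's paper face, on the tray floor. Set right, it coincides with end_mark. A white pointer on the floor, in line with this face, sticks out from the plate's -x side towards the white stop lines.
- end_mark (a point): Where end_edge must come for A5: level with the end guide's yellow line (4 mm wide, with a round dot), which lies on the tray floor to the -x side of the guide's plate. The other stops have white lines.
- width_pad (a point): Middle of the back surface of the width guide's green push pad (44 mm wide, 26 mm tall, 40 to 66 mm above the desk), 10 mm behind the guide's paper face. Push here along the cassette's +x.
- width_edge (a point): Middle of the foot of the width guide's paper face, on the tray floor. Set right, it coincides with width_mark.
- width_mark (a point): Where width_edge must come for A5: level with the width guide's yellow line (4 mm wide, with a round dot), which lies on the tray floor just beyond the guide's front end, next to the fascia. The other stops have white lines.
- end_face: Paper-side half (3 mm) of the end guide's plate. The end guide: a pale grey upright plate across the tray, 80 mm wide, 6 mm thick, its top 68 mm above the desk, 23 mm above the tray walls. Origin at end_edge.
- end_back: Back half (3 mm) of the end guide's plate, with its green pad 4 mm proud; it looks to the rear wall. Low behind it is the guide's foot, 32 mm wide, reaching 32 mm back from the paper face, top 26 mm above the desk (gussets to 42 mm). Origin at end_edge.
- width_face: Paper-side half (3 mm) of the width guide's plate. The width guide: a pale grey upright plate along the tray, 130 mm long, 6 mm thick, its top 68 mm above the desk, 23 mm above the tray walls. Origin at width_edge.
- width_back: Back half (3 mm) of the width guide's plate, with its green pad 4 mm proud; it looks to the tray's -x wall. Low behind it is a foot like the end guide's. Origin at width_edge.
- stapler: Blue and black desk stapler, 150 x 36 x 51 mm, lying behind the cassette's rear wall, long side along its own x. Origin: middle of its underside. Leave alone.
- mug: Blue mug, 82 mm across and 95 mm tall, handle to its own +y, on the far side of the cassette. Origin: middle of its underside. Leave alone.
- calculator: Black pocket calculator lying flat, 80 x 140 x 16 mm, in front of the fascia. Origin: middle of its underside. Leave alone.
- tin: Round tin, black with a green lid, 76 mm across and 32 mm tall, on the far side of the cassette. Origin: middle of its underside. Leave alone.

How it is judged:
By the outcome, as a careful person would: the job done as asked, in the order asked, and still so for the second after the job is handed in, with the robot touching nothing.
It also fails if it takes over 53 s, if anything falls off the work surface, if the arm or the gripper's body presses on something with over 40 N, if the wrist force passes 120 N, or if a joint passes its speed limit or range.

## Robot

A 6-joint arm with a two-finger parallel gripper is mounted at the origin on the work surface. World frame = base frame: x ahead of the robot, y to its left, z up, the work surface at z = 0. Lengths are in m, angles in rad, forces in N, time in s.
With the tool pointing down it reaches from about 0.4 to 0.825 m from the base axis. Payload 7 kg.
Tool frame: the origin (TCP) lies midway between the tips of the shut fingers; the grasp point (between the pads) lies 19 mm behind it; z points along the fingers, x is the direction in which the jaws open and shut, and the axes are right-handed (so a half turn about z gives the same grasp; the last joint's range is limited). The gripper opens to 88 mm and grips with 3 to 60 N. Pads are 19 mm wide; open, the fingers measure 130 mm over their backs; the gripper's body (78 mm by 193 mm) begins 47 mm behind the grasp point.
Start: joints at [1.417, 0.359, 0.012, 0, -1.224, -0.288], TCP at [0.289, 0.61, 0.227] pointing down, gripper open.
Joint ranges: [-3.07, 3.07], [-1.43, 2.12], [-1.02, 1.25], [-3.03, 1.67], [-3.05, -0], [-3.03, 3.03]. Speed limits (rad/s): [2.39, 2.39, 3.01, 3.14, 3.14, 3.14].

## Interface

Orientations are given as [roll, pitch, yaw] about the fixed x, y, z axes, in that order (R = Rz(yaw) Ry(pitch) Rx(roll)).
In Python, from station import status, eyes, workorder gives the robot as it stands.
- The arm moves only by the shell command python3 -m jog 'ROWS' [OPENING] [FORCE]. ROWS is JSON, a list of rows, each a list of 6 numbers: the shift along the world's x, y, z in mm, then the turn, a rotation vector about the world's x, y, z in rad. A call has 1 to 12 rows; each row shifts and turns the pose as measured when the row begins; what a row does not reach is not made up. A row lasts 1/10 s, in which the tool goes at most 50 mm and 8.59 degrees, less where a joint would pass 70% of its speed; a pose out of reach is approached as far as the arm can. A call with a gripper value outside its range is refused whole. OPENING is the opening, from 0 (shut) to 1 (fully open), set as the call begins (- or left out, the last holds). The fingers move at their own pace and stop on an object; FORCE is the grip in N (left out, the last holds). Time passes only in rows, so rows that do not move let the fingers close. It gives the time, the measured TCP pose, the force and the opening at its end, in the units of the state.
- status.get_state(): the state, without advancing time (a new reading comes with each control period).
- eyes.grab_frame(name): name is "scene" or "side" or "wrist"; returns the picture (384x512x3 uint8, blue, green, red); there is no depth.
- eyes.calibration(name): a dict with "camera_matrix" (3x3 intrinsics, pixels), "cam_to_world" (4x4, takes a point from camera to world coordinates); the wrist camera has in their place "hand_eye" (4x4, takes a point from camera to tool coordinates, whose origin is the TCP and whose axes are the tool frame's). Camera axes: x right, y up, looking along -z (the intrinsics and any distortion apply to the point x, -y, -z); pixel columns grow to the right and rows downward; lengths in m; the calibration is good to about 2 mm. A picture is of the moment at which its call begins: read the wrist's pose just before it. calibration takes no time and is no camera call.
- workorder.job_done(): hands the job in, once; it reports no verdict.
The state is a dict: "t": time; "q": joint angles; "qd": joint speeds; "joint_efforts": joint torques, N m; "eef_pos": TCP position; "ee_rot": TCP orientation; "force": force on the tool from outside, world axes, zero at the start; "moment": the same for the moment, N m; "width": finger opening in m.
Only numpy, scipy, OpenCV 4.12 (cv2) and the standard library are available. Lean on these libraries where they do the work, as an engineer would, in place of code of your own. Each camera call takes 0.05 s, during which the arm holds its last target. There are 200 camera calls.

## Working session

There is one attempt and no reset: what is moved stays moved. The work goes in short steps, Python scripts to look and compute and a shell command to move; the robot and the scene stay as the last step left them, time stands still between calls to the robot, and variables do not carry over. Pictures are saved under pics/ and viewed, about 8 in all and at most 12, crops included, and the job is handed in when it is done.

```bash
mkdir -p pics; ls
python3 - <<'E'
from station import status, eyes
import cv2,numpy as np
s=status.get_state(); print(s)
ims=[]
for n in("scene","side","wrist"):
    i=eyes.grab_frame(n); cv2.imwrite(f"pics/{n}0.png",i); c=eyes.calibration(n); print(n,{k:np.round(v,4).tolist() if not isinstance(v,str) else v for k,v in c.items()})
E
```

```text
pics
{'t': 0.0, 'q': array([ 1.41711810e+00,  3.59378353e-01,  1.10553927e-02, -3.65314911e-04,
       -1.22410788e+00, -2.88109130e-01]), 'qd': array([ 0.0003401 , -0.00025991,  0.00197801,  0.00037796,  0.00077666,
       -0.00150421]), 'joint_efforts': array([ 1.12585494e-03, -5.82714951e+01,  2.93047857e+01,  6.99664369e+00,
        6.93904716e-03, -1.66024356e-04]), 'eef_pos': array([0.2884035 , 0.60973428, 0.22562397]), 'ee_rot': array([-3.14145744e+00, -1.66472792e-03, -2.01270821e+00]), 'force': array([ 0.32425949, -0.40410242, -0.93037258]), 'moment': array([-0.06995551,  0.06068961, -0.02360002]), 'width': 0.08787054918057406}
scene {'camera_matrix': [[464.6482, 0.0, 257.5586], [0.0, 464.6482, 197.0252], [0.0, 0.0, 1.0]], 'cam_to_world': [[-0.4776, -0.7612, 0.4388, 1.0849], [0.8786, -0.4167, 0.2334, 0.2189], [0.0052, 0.497, 0.8677, 0.9987], [0.0, 0.0, 0.0, 1.0]]}
side {'camera_matrix': [[373.4214, 0.0, 246.5307], [0.0, 373.4214, 193.5175], [0.0, 0.0, 1.0]], 'cam_to_world': [[-0.9709, 0.1905, -0.1448, 0.4694], [-0.2388, -0.7326, 0.6374, 0.6156], [0.0154, 0.6535, 0.7568, 0.836], [0.0, 0.0, 0.0, 1.0]]}
wrist {'camera_matrix': [[330.6727, 0.0, 256.239], [0.0, 330.6727, 196.834], [0.0, 0.0, 1.0]], 'hand_eye': [[1.0, 0.0008, -0.0002, -0.0003], [0.0007, -0.953, -0.3031, -0.0833], [-0.0004, 0.3031, -0.953, -0.1589], [0.0, 0.0, 0.0, 1.0]]}
```

View pics/scene0.png

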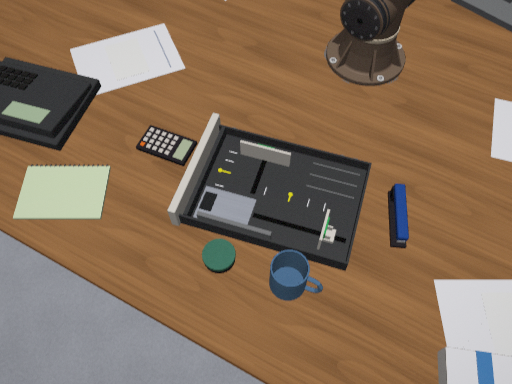

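View pics/side0.png

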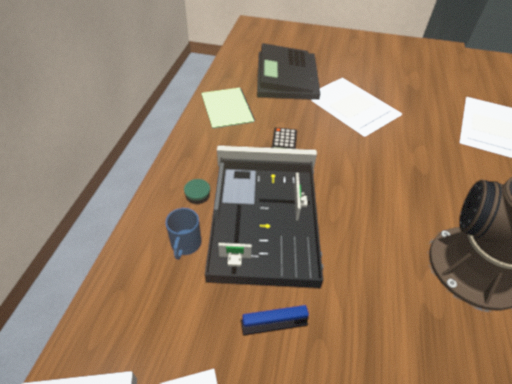

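The cassette lies roughly along world +y. The fascia is towards -y, and the width guide is on the robot side. I'll zoom in and project the main features.

```bash
cat > h.py <<'E'
from station import status, eyes
import cv2,numpy as np
from scipy.spatial.transform import Rotation as R
def cam(n,st=None):
    c=eyes.calibration(n)
    if n=="wrist":
        T=np.eye(4);T[:3,:3]=R.from_euler("xyz",st["ee_rot"]).as_matrix();T[:3,3]=st["eef_pos"];T=T@np.array(c["hand_eye"])
    else: T=np.array(c["cam_to_world"])
    return np.array(c["camera_matrix"]),T
def ray(C,uv,z):
    K,T=C; d=np.linalg.inv(K)@[uv[0],uv[1],1]; d=T[:3,:3]@(d*[1,-1,-1]); o=T[:3,3]
    return o+d*(z-o[2])/d[2]
def proj(C,p):
    K,T=C; q=T[:3,:3].T@(np.asarray(p)-T[:3,3]); q=K@(q*[1,-1,-1]); return q[:2]/q[2]
def blobs(im,col,amin=3):
    h=cv2.cvtColor(im,cv2.COLOR_BGR2HSV)
    lo,hi={"y":((22,120,100),(35,255,255)),"g":((40,80,60),(85,255,255))}[col]
    n,l,s,c=cv2.connectedComponentsWithStats(cv2.inRange(h,lo,hi))
    return [(np.round(c[i],1).tolist(),s[i].tolist()) for i in range(1,n) if s[i][4]>=amin]
E
python3 - <<'E'
from h import *
for n in("scene","side"):
    im=cv2.imread(f"pics/{n}0.png");C=cam(n)
    for col,z in(("y",.016),("g",.053)):
        for c,s in blobs(im,col):
            print(n,col,c,s,np.round(ray(C,c,z),4))
im=cv2.imread("pics/scene0.png"); cv2.imwrite("pics/z1.png",cv2.resize(im[110:270,165:380],None,fx=3.7,fy=3.7,interpolation=cv2.INTER_CUBIC))
E
```

```text
scene y [223.2, 170.7] [218, 168, 13, 6, 43] [ 0.5624 -0.1577  0.016 ]
scene y [289.6, 195.6] [288, 192, 5, 10, 32] [0.5469 0.0214 0.016 ]
scene g [261.0, 144.0] [260, 144, 3, 1, 3] [ 0.4678 -0.1011  0.053 ]
scene g [268.5, 145.8] [264, 144, 11, 4, 13] [ 0.4637 -0.082   0.053 ]
scene g [326.3, 225.8] [323, 217, 7, 21, 37] [0.5979 0.1372 0.053 ]
scene g [218.3, 254.4] [202, 239, 33, 32, 812] [ 0.7752 -0.0417  0.053 ]
side y [272.9, 177.5] [271, 174, 5, 9, 31] [ 0.5645 -0.157   0.016 ]
side y [264.7, 225.3] [259, 224, 11, 4, 37] [0.5516 0.0229 0.016 ]
side g [196.7, 188.9] [185, 180, 24, 18, 341] [ 0.758  -0.0253  0.053 ]
side g [300.2, 188.9] [300, 185, 2, 9, 11] [ 0.4774 -0.0984  0.053 ]
side g [234.7, 249.3] [226, 246, 18, 7, 96] [0.6041 0.139  0.053 ]
```

View pics/z1.png

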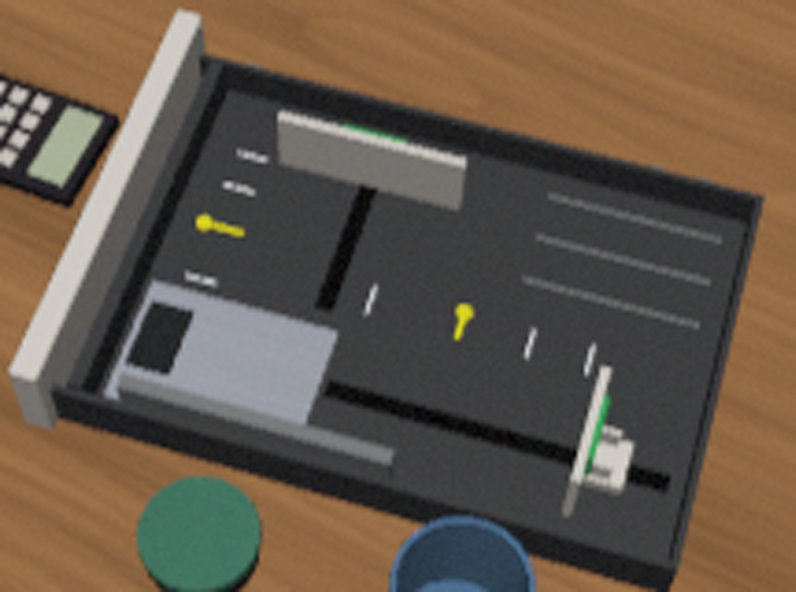

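```bash
cat > fit.py <<'E'
from h import *
C=cam("scene")
px=[(763,197),(672,566),(182,10),(12,372),(203,18),(50,385)]
m=np.array([(-.14,.195,.045),(.14,.195,.045),(-.15,-.225,.075),(.15,-.225,.075),(-.15,-.205,.075),(.15,-.205,.075)])
w=np.array([ray(C,(u/3.7+165,v/3.7+110),q[2]) for (u,v),q in zip(px,m)])
a=m[:,:2]-m[:,:2].mean(0);b=w[:,:2]-w[:,:2].mean(0)
yaw=np.arctan2((a[:,0]*b[:,1]-a[:,1]*b[:,0]).sum(),(a*b).sum())
Rm=R.from_euler("z",yaw).as_matrix()[:2,:2]
t=w[:,:2].mean(0)-Rm@m[:,:2].mean(0)
print("yaw",yaw,"t",t);print(np.round((m[:,:2]@Rm.T+t-w[:,:2])*1000,1))
tocas=lambda p:(np.asarray(p)[:2]-t)@Rm
if __name__=="__main__":
    for n,p in(("wmark",(.5635,-.1573)),("emark",(.549,.022)),("wpad",(.477,-.098)),("epad",(.603,.139))):print(n,np.round(tocas(p)*1000,1))
    im=cv2.imread("pics/side0.png");S=cam("side")
    for q in m: 
        p=[*(Rm@q[:2]+t),q[2]];u=proj(S,p);cv2.circle(im,tuple(int(v*4) for v in u),4,(0,0,255),1,shift=2)
    cv2.imwrite("pics/s1.png",cv2.resize(im[130:300,160:340],None,fx=3.3,fy=3.3))
E
python3 fit.py
```

```text
yaw 0.19724818363063787 t [0.55631242 0.00158522]
[[-2.4  2.5]
 [ 0.2  7.3]
 [ 0.4 -3.2]
 [ 2.3 -0.5]
 [-2.6  0.1]
 [ 2.  -6.1]]
wmark [ -24.1 -157.2]
emark [-3.2 21.5]
wpad [-97.3 -82.1]
epad [ 72.7 125.6]
```

View pics/s1.png

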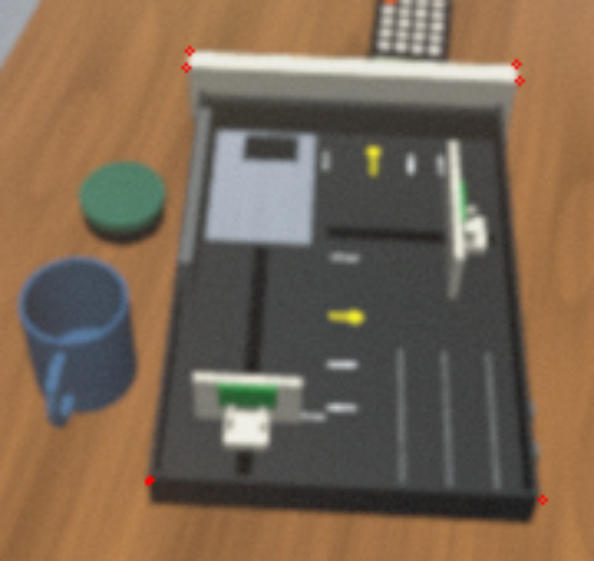

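The side view confirms the pose to a few mm: yaw about 0.197, centre about (0.556, 0.002). The end pad is at about (73, 126) in the cassette, with A5 about 94 mm further in. The width pad is at about (-97, -82), with A5 about 63 mm further in. I'll shut the fingers and move to above and behind the end pad.

```bash
python3 -m jog '[[28,-40,0,0,0,0.06],[28,-40,0,0,0,0.06],[28,-40,0,0,0,0.06],[28,-40,0,0,0,0.06],[28,-40,0,0,0,0.06],[28,-40,0,0,0,0.06],[28,-40,0,0,0,0.06],[28,-40,0,0,0,0.06],[28,-40,0,0,0,0.06],[28,-40,0,0,0,0.06],[28,-40,0,0,0,0.06],[0,0,0,0,0,0]]' 0
```

```text
t: 1.35
eef_pos: [0.5993, 0.1552, 0.2216]
ee_rot: [3.14, -0.006, -1.319]
force: [0.5, 1.1, 0.0]
width: 0.0012
```

```bash
python3 -m jog '[[-2,12,-40,0,0,-0.05],[-1,6,-20,0,0,0],[0,0,0,0,0,0]]'
python3 - <<'E'
from h import *
s=status.get_state();im=eyes.grab_frame("wrist");C=cam("wrist",s);print(s["eef_pos"],s["ee_rot"],s["force"])
for c,z in(("y",.016),("g",.053)):
    for b in blobs(im,c,8): p=ray(C,b[0],z);print(c,b,np.round(p,4))
cv2.imwrite("pics/w1.png",im)
E
```

```text
t: 1.65
eef_pos: [0.5974, 0.171, 0.1603]
ee_rot: [3.141, -0.005, -1.377]
force: [1.0, -0.1, -0.0]
width: 0.0004
[0.59743438 0.17104715 0.16025237] [ 3.14113289 -0.00526662 -1.37715313] [ 1.00837556 -0.10565669 -0.02583771]
y ([390.6, 255.6], [384, 242, 13, 25, 199]) [0.5488 0.0205 0.016 ]
y ([242.2, 306.5], [241, 285, 4, 43, 112]) [0.4602 0.1586 0.016 ]
y ([270.2, 307.8], [269, 286, 4, 42, 112]) [0.4643 0.1287 0.016 ]
g ([296.5, 196.7], [292, 167, 10, 60, 416]) [0.6027 0.1366 0.053 ]
```

View pics/w1.png

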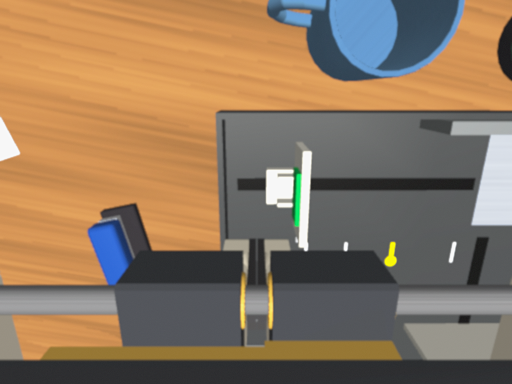

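The wrist view shows the end pad at (296, 197), the yellow end mark at (391, 250), and the guide's pointer just behind the first white line at about x=302. The finger is in line behind the pad. I'll go down to 49 mm, between the pad and the rear wall.

```bash
python3 -m jog '[[-1,1,-35,0,0,0],[0,0,-35,0,0,0],[0,0,-22,0,0,0],[0,0,-14,0,0,0],[0,0,-4,0,0,0],[0,0,0,0,0,0]]'; python3 -m jog '[[1,-5,0,0,0,0],[1,-4.5,0,0,0,0],[0.5,-2.5,0,0,0,0]]'
```

```text
t: 2.3
eef_pos: [0.6008, 0.1757, 0.0571]
ee_rot: [-3.13, -0.003, -1.372]
force: [0.6, -0.6, 0.5]
width: 0.0004
t: 2.6
eef_pos: [0.6054, 0.1643, 0.0609]
ee_rot: [-3.125, -0.001, -1.37]
force: [0.4, 0.1, 0.8]
width: 0.0005
```

```bash
python3 -m jog '[[-2,0,-7,0.01,0,0],[-1,0,-6,0,0,0],[0,0,-1,0,0,0],[0,0,0,0,0,0]]'; python3 -m jog '[[0,0,0,0,0,0]]'; python3 -m jog '[[0,0,0,0,0,0]]'
```

```text
t: 3.0
eef_pos: [0.6026, 0.1636, 0.0469]
ee_rot: [-3.121, 0.01, -1.372]
force: [0.3, -0.2, -0.6]
width: 0.0006
t: 3.1
eef_pos: [0.6025, 0.1636, 0.0467]
ee_rot: [-3.121, 0.01, -1.371]
force: [-0.5, -0.2, 0.3]
width: 0.0006
t: 3.2
eef_pos: [0.6025, 0.1637, 0.0467]
ee_rot: [-3.121, 0.01, -1.371]
force: [-0.1, -0.4, 0.0]
width: 0.0003
```

```bash
for i in 1 2 3; do python3 -m jog '[[0.2,-3,0.5,-0.007,0,0],[0.2,-3,0.5,0,0,0]]' | grep -v width; done
```

```text
t: 3.4
eef_pos: [0.6031, 0.1578, 0.0478]
ee_rot: [-3.122, 0.002, -1.371]
force: [0.5, 0.2, -0.6]
t: 3.6
eef_pos: [0.6037, 0.1522, 0.0487]
ee_rot: [-3.123, -0.004, -1.371]
force: [0.4, 3.6, -1.9]
t: 3.8
eef_pos: [0.6042, 0.1458, 0.0499]
ee_rot: [-3.124, -0.011, -1.371]
force: [0.7, 4.2, -4.3]
```

```bash
python3 -m jog '[[0.6,-3,-0.2,0,0,0],[0.6,-3,-0.2,0,0,0],[0.6,-3,-0.2,0,0,0]]'; python3 -m jog '[[0.6,-3,0,0,0,0],[0.6,-3,0,0,0,0],[0.6,-3,0,0,0,0],[0.6,-3,0,0,0,0]]';python3 -m jog '[[0.6,-3,0,0,0,0],[0.6,-3,0,0,0,0],[0.6,-3,0,0,0,0],[0.6,-3,0,0,0,0]]'
```

```text
t: 4.1
eef_pos: [0.6059, 0.1373, 0.0499]
ee_rot: [-3.124, -0.01, -1.37]
force: [-1.4, 5.2, 1.5]
width: 0.0005
t: 4.5
eef_pos: [0.6085, 0.1244, 0.0499]
ee_rot: [-3.123, -0.01, -1.371]
force: [-1.9, 3.7, 0.3]
width: 0.0002
t: 4.9
eef_pos: [0.6111, 0.111, 0.0499]
ee_rot: [-3.124, -0.01, -1.371]
force: [0.2, 0.9, -0.3]
width: 0.0004
```

```bash
python3 -m jog '[[0.6,-1,0,0,0,0]]'|grep -A2 eef; python3 -m jog '[[0.2,-1,0,0,0,0]]'|grep -A2 eef;python3 -m jog '[[0.2,-1,0,0,0,0]]'|grep -A2 eef;python3 -m jog '[[0.2,-1.5,0,0,0,0]]'|grep -A2 eef;python3 -m jog '[[0.6,-3,0,0,0,0],[0.6,-3,0,0,0,0],[0.6,-3,0,0,0,0],[0.6,-3,0,0,0,0],[0.6,-3,0,0,0,0],[0.6,-3,0,0,0,0],[0.6,-3,0,0,0,0],[0.6,-3,0,0,0,0]]'
python3 - <<'E'
from h import *
s=status.get_state();im=eyes.grab_frame("wrist");C=cam("wrist",s)
for c,z in(("y",.016),("g",.053)):
    for b in blobs(im,c,8): p=ray(C,b[0],z);print(c,b,np.round(p,4))
cv2.imwrite("pics/w2.png",cv2.resize(im[80:300,180:500],None,fx=2.5,fy=2.5))
E
```

```text
eef_pos: [0.6117, 0.1091, 0.0498]
ee_rot: [-3.124, -0.01, -1.371]
force: [-0.5, -0.1, 0.1]
eef_pos: [0.6119, 0.1075, 0.0498]
ee_rot: [-3.124, -0.011, -1.371]
force: [-0.6, 1.2, 0.2]
eef_pos: [0.6122, 0.1064, 0.0498]
ee_rot: [-3.124, -0.011, -1.371]
force: [-2.0, 4.7, 1.0]
eef_pos: [0.6124, 0.1054, 0.0499]
ee_rot: [-3.124, -0.01, -1.371]
force: [-3.1, 5.5, 0.5]
t: 6.1
eef_pos: [0.6171, 0.0811, 0.0499]
ee_rot: [-3.124, -0.009, -1.371]
force: [-1.5, 3.9, 0.9]
width: 0.0004
y ([242.5, 306.4], [241, 282, 4, 46, 136]) [0.5612 0.0788 0.016 ]
y ([270.3, 306.7], [269, 283, 4, 45, 141]) [0.5646 0.0602 0.016 ]
g ([501.2, 35.6], [488, 0, 24, 82, 1555]) [ 0.7428 -0.0026  0.053 ]
g ([292.1, 233.9], [286, 216, 13, 36, 358]) [0.6341 0.0656 0.053 ]
```

View pics/w2.png

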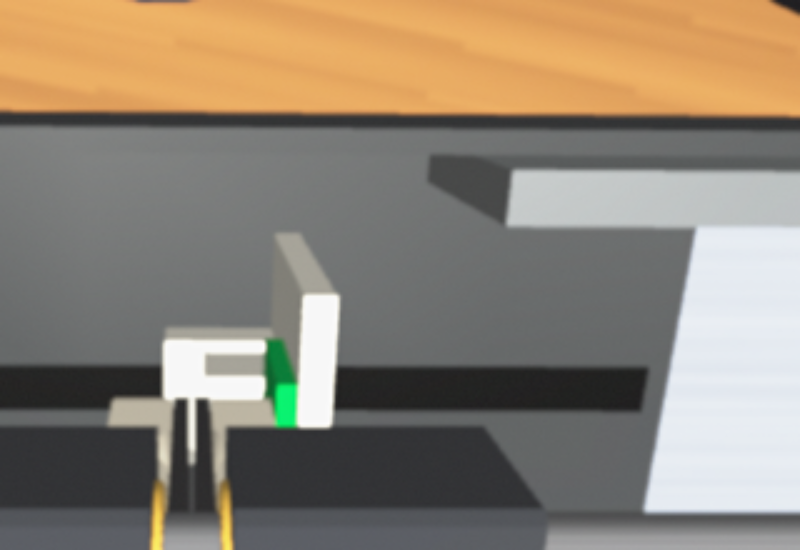

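```bash
python3 -m jog '[[0.6,-3,0,0,0,0],[0.6,-3,0,0,0,0],[0.6,-3,0,0,0,0],[0.6,-2,0,0,0,0]]'|grep -v width;python3 -m jog '[[0.2,-1,0,0,0,0]]'|grep -A2 eef;python3 -m jog '[[0.2,-1,0,0,0,0]]'|grep -A2 eef;python3 -m jog '[[0.2,-1,0,0,0,0]]'|grep -A2 eef
```

```text
t: 6.55
eef_pos: [0.6197, 0.0686, 0.0499]
ee_rot: [-3.124, -0.009, -1.371]
force: [-1.5, 2.8, 2.0]
eef_pos: [0.6199, 0.0672, 0.0499]
ee_rot: [-3.124, -0.009, -1.371]
force: [-1.6, 3.1, 0.8]
eef_pos: [0.6202, 0.066, 0.0499]
ee_rot: [-3.124, -0.009, -1.371]
force: [-1.3, 3.1, 0.8]
eef_pos: [0.6204, 0.0648, 0.0498]
ee_rot: [-3.124, -0.009, -1.371]
force: [-1.7, 2.0, 1.2]
```

```bash
python3 -m jog '[[0.2,-0.9,0,0,0,0]]'|grep -A2 eef;python3 -m jog '[[0.2,-0.8,0,0,0,0]]'|grep -A2 eef;python3 -m jog '[[0,0,0,0,0,0]]'|grep -A2 eef
```

```text
eef_pos: [0.6206, 0.0635, 0.0498]
ee_rot: [-3.124, -0.01, -1.371]
force: [-0.0, 0.9, 0.9]
eef_pos: [0.6209, 0.0624, 0.0498]
ee_rot: [-3.125, -0.01, -1.371]
force: [-0.1, -0.3, 0.8]
eef_pos: [0.6209, 0.0621, 0.0498]
ee_rot: [-3.125, -0.01, -1.371]
force: [0.7, 0.1, 1.0]
```

The force dipped to zero where the A5 notch was expected, 47 mm past the 0.073 stop. One small nudge, then back off and lift.

```bash
python3 -m jog '[[0.1,-0.7,0,0,0,0]]'|grep -A2 eef;python3 -m jog '[[-0.6,3,0,0,0,0],[-1.5,8,2,0,0,0],[-1,6,15,0,0,0],[0,0,40,0,0,0],[0,0,40,0,0,0],[-10,0,20,0,0,0],[-40,0,0,0,0,0],[-40,0,0,0,0,0],[-40,0,0,0,0,0]]'
python3 - <<'E'
from h import *
s=status.get_state();im=eyes.grab_frame("wrist");C=cam("wrist",s);print(s["eef_pos"],s["ee_rot"])
for c,z in(("y",.016),("g",.053)):
    for b in blobs(im,c,8): p=ray(C,b[0],z);print(c,b,np.round(p,4))
cv2.imwrite("pics/w3.png",cv2.resize(im[:300],None,fx=1.5,fy=1.5))
E
```

```text
eef_pos: [0.6211, 0.0613, 0.0498]
ee_rot: [-3.125, -0.01, -1.371]
force: [-1.2, 1.5, 1.2]
t: 8.15
eef_pos: [0.4869, 0.0819, 0.1704]
ee_rot: [-3.125, -0.012, -1.372]
force: [0.3, 1.1, 0.5]
width: 0.0006
[0.48693418 0.08190664 0.17039659] [-3.12474976 -0.012404   -1.37155172]
y ([330.5, 132.2], [324, 116, 13, 29, 233]) [0.5497 0.021  0.016 ]
y ([503.0, 154.5], [494, 152, 18, 6, 102]) [ 0.5619 -0.1485  0.016 ]
y ([242.4, 306.4], [241, 283, 4, 45, 135]) [0.3473 0.0671 0.016 ]
y ([270.3, 307.0], [269, 283, 4, 45, 129]) [0.3524 0.0367 0.016 ]
g ([340.0, 34.4], [331, 0, 18, 69, 792]) [0.6245 0.0424 0.053 ]
g ([440.5, 244.8], [413, 244, 51, 3, 131]) [ 0.4722 -0.0965  0.053 ]
```

View pics/w3.png

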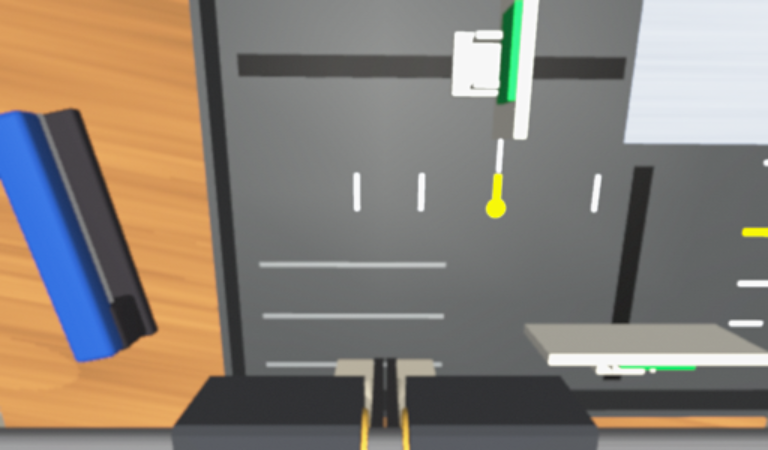

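The white pointer runs straight into the yellow end line (u≈498 at 1.5x), and the mark hasn't moved, so the end guide is set. Next is the width guide: I'll move to the gap behind its pad.

```bash
python3 -m jog '[[-7,-42,0,0,0,0],[-7,-42,0,0,0,0],[-7,-42,-10,0,0,0],[-7,-42,-15,0,0,0],[-4,-16,-10,0,0,0],[0,0,0,0,0,0]]'; python3 -m jog '[[0,0,0,0,0,0]]'
```

```text
t: 8.8
eef_pos: [0.4456, -0.1053, 0.1377]
ee_rot: [-3.119, -0.011, -1.364]
force: [-0.6, 1.1, 0.2]
width: 0.0003
t: 8.9
eef_pos: [0.4458, -0.1054, 0.138]
ee_rot: [-3.119, -0.011, -1.365]
force: [-0.8, -1.1, -0.5]
width: 0.0002
```

```bash
python3 -m jog '[[6,2,-30,0,0,0],[0,0,-30,0,0,0],[0,0,-12,0,0,0],[0,0,0,0,0,0]]'; python3 -m jog '[[0,0,-8,0,0,0],[0,0,-3,0,0,0],[0,0,0,0,0,0]]'
```

```text
t: 9.3
eef_pos: [0.4563, -0.0994, 0.0673]
ee_rot: [-3.111, -0.012, -1.361]
force: [0.2, 0.1, -0.3]
width: 0.0
t: 9.6
eef_pos: [0.4585, -0.0975, 0.0575]
ee_rot: [-3.108, -0.012, -1.358]
force: [-0.0, -1.2, -0.1]
width: 0.0002
```

```bash
python3 -m jog '[[-3,-3,-6,-0.02,0,-0.01],[-1,-2,-3,0,0,0],[0,0,0,0,0,0]]'; python3 -m jog '[[3,0.6,0,0,0,0]]'|grep -A2 eef;python3 -m jog '[[3,0.6,0,0,0,0]]'|grep -A2 eef;python3 -m jog '[[3,0.6,0,0,0,0]]'|grep -A2 eef
```

```text
t: 9.9
eef_pos: [0.456, -0.1021, 0.05]
ee_rot: [-3.108, -0.032, -1.367]
force: [-0.1, -0.1, 0.0]
width: 0.0001
eef_pos: [0.459, -0.1015, 0.0503]
ee_rot: [-3.108, -0.031, -1.367]
force: [0.4, 0.4, 0.3]
eef_pos: [0.4627, -0.1008, 0.0508]
ee_rot: [-3.107, -0.031, -1.367]
force: [0.8, -1.0, -0.5]
eef_pos: [0.4663, -0.1002, 0.0511]
ee_rot: [-3.106, -0.031, -1.367]
force: [0.1, 1.2, -0.3]
```

```bash
python3 -m jog '[[0,0,-1,0.023,0.04,0],[0,0,0,0,0,0]]'; python3 -m jog '[[2,0.4,-0.3,0,0,0]]'|grep -A2 eef;python3 -m jog '[[2,0.4,-0.3,0,0,0]]'|grep -A2 eef;python3 -m jog '[[2,0.4,-0.2,0,0,0]]'|grep -A2 eef;python3 -m jog '[[2,0.4,-0.2,0,0,0]]'|grep -A2 eef
```

```text
t: 10.4
eef_pos: [0.4674, -0.0998, 0.0505]
ee_rot: [-3.141, 0.001, -1.365]
force: [0.9, 0.5, 0.7]
width: 0.0003
eef_pos: [0.469, -0.0997, 0.05]
ee_rot: [-3.141, 0.0, -1.367]
force: [-5.3, -0.5, 3.7]
eef_pos: [0.4697, -0.0997, 0.0494]
ee_rot: [3.14, -0.0, -1.367]
force: [-5.1, -0.5, 4.4]
eef_pos: [0.4697, -0.0997, 0.0488]
ee_rot: [3.137, -0.0, -1.368]
force: [-7.6, -1.1, 3.9]
eef_pos: [0.4697, -0.0998, 0.0482]
ee_rot: [3.134, -0.001, -1.368]
force: [-6.4, -0.6, 3.5]
```

```bash
python3 -m jog '[[3,0.6,0.4,0,0,0]]'|grep -A2 eef;python3 -m jog '[[3,0.6,0.3,0,0,0]]'|grep -A2 eef;python3 -m jog '[[3,0.6,0,0,0,0]]'|grep -A2 eef;python3 -m jog '[[3,0.6,0,0,0,0]]'|grep -A2 eef
```

```text
eef_pos: [0.4703, -0.0997, 0.0481]
ee_rot: [3.13, -0.001, -1.369]
force: [-5.7, -0.6, 3.7]
eef_pos: [0.4718, -0.0994, 0.0481]
ee_rot: [3.128, -0.001, -1.369]
force: [-3.2, 0.1, 2.9]
eef_pos: [0.474, -0.099, 0.048]
ee_rot: [3.127, -0.002, -1.369]
force: [-4.3, -1.1, 2.2]
eef_pos: [0.4767, -0.0984, 0.048]
ee_rot: [3.126, -0.002, -1.369]
force: [-3.3, -0.5, 2.6]
```

```bash
python3 -m jog '[[3,0.6,0.2,0,0,0],[3,0.6,0.2,0,0,0],[3,0.6,0.2,0,0,0],[3,0.6,0,0,0,0]]'|grep -A2 eef;python3 -m jog '[[2,0.4,0,0,0,0]]'|grep -A2 eef;python3 -m jog '[[1.5,0.3,0,0,0,0]]'|grep -A2 eef;python3 -m jog '[[1.5,0.3,0,0,0,0]]'|grep -A2 eef;python3 -m jog '[[1.5,0.3,0,0,0,0]]'|grep -A2 eef;python3 -m jog '[[1.5,0.3,0,0,0,0]]'|grep -A2 eef
```

```text
eef_pos: [0.4885, -0.0961, 0.048]
ee_rot: [3.124, -0.002, -1.37]
force: [-4.4, 0.3, 2.7]
eef_pos: [0.4912, -0.0956, 0.048]
ee_rot: [3.124, -0.002, -1.369]
force: [-1.6, -0.5, 0.5]
eef_pos: [0.494, -0.095, 0.0482]
ee_rot: [3.126, -0.002, -1.369]
force: [-1.1, -0.4, -0.7]
eef_pos: [0.4963, -0.0945, 0.0483]
ee_rot: [3.127, -0.002, -1.369]
force: [-3.2, -1.9, 0.6]
eef_pos: [0.4971, -0.0943, 0.0482]
ee_rot: [3.126, -0.002, -1.369]
force: [-7.7, -1.6, 4.5]
eef_pos: [0.4977, -0.0942, 0.0481]
ee_rot: [3.124, -0.002, -1.369]
force: [-4.9, -0.5, 3.5]
```

```bash
python3 -m jog '[[3,0.6,0,0,0,0],[3,0.6,0,0,0,0],[3,0.6,0,0,0,0],[3,0.6,0,0,0,0],[3,0.6,0,0,0,0],[3,0.6,0,0,0,0],[3,0.6,0,0,0,0]]'|grep -A2 eef;python3 -m jog '[[2,0.4,0,0,0,0]]'|grep -A2 eef;python3 -m jog '[[1.2,0.2,0,0,0,0]]'|grep -A2 eef;python3 -m jog '[[1,0.2,0,0,0,0]]'|grep -A2 eef
```

```text
eef_pos: [0.5185, -0.0902, 0.0481]
ee_rot: [3.121, -0.002, -1.37]
force: [-3.0, -0.1, 2.5]
eef_pos: [0.521, -0.0897, 0.0481]
ee_rot: [3.121, -0.002, -1.37]
force: [-3.7, -1.8, 2.9]
eef_pos: [0.5225, -0.0894, 0.0481]
ee_rot: [3.122, -0.002, -1.37]
force: [-2.8, -1.7, 2.3]
eef_pos: [0.5239, -0.0891, 0.0482]
ee_rot: [3.122, -0.002, -1.37]
force: [-3.0, -1.1, 2.0]
```

```bash
python3 -m jog '[[1,0.2,0,0,0,0]]'|grep -A2 eef;python3 -m jog '[[0.8,0.2,0,0,0,0]]'|grep -A2 eef;python3 -m jog '[[0.8,0.2,0,0,0,0]]'|grep -A2 eef
```

```text
eef_pos: [0.5254, -0.0888, 0.0482]
ee_rot: [3.123, -0.002, -1.37]
force: [-1.9, -0.3, -0.1]
eef_pos: [0.5269, -0.0884, 0.0482]
ee_rot: [3.124, -0.002, -1.369]
force: [-0.8, -0.7, -0.9]
eef_pos: [0.5283, -0.0881, 0.0483]
ee_rot: [3.125, -0.002, -1.369]
force: [-0.2, -0.9, 0.0]
```

```bash
python3 -m jog '[[0.5,0.1,0,0,0,0]]'|grep -A2 eef; python3 -m jog '[[0,0,0,0,0,0]]'|grep -A2 eef
```

```text
eef_pos: [0.5292, -0.0879, 0.0483]
ee_rot: [3.126, -0.002, -1.369]
force: [-2.0, -1.0, -1.1]
eef_pos: [0.5293, -0.0879, 0.0483]
ee_rot: [3.125, -0.002, -1.369]
force: [-1.5, -0.8, 0.8]
```

The force dipped, then light contact came back at x=0.529, the predicted A5 centre. I'll back off, lift clear and look.

```bash
python3 -m jog '[[-4,-0.8,0,0,0,0],[-10,-2,2,0,0,0],[-6,0,20,0,0,0],[0,0,40,0,0,0],[-10,0,45,0,0,0],[-25,0,25,0,0,0],[-15,0,10,0,0,0],[0,0,0,0,0,0]]'
python3 - <<'E'
from h import *
s=status.get_state();im=eyes.grab_frame("wrist");C=cam("wrist",s);print(s["eef_pos"],s["ee_rot"])
for c,z in(("y",.016),("g",.053)):
    for b in blobs(im,c,8): p=ray(C,b[0],z);print(c,b,np.round(p,4))
cv2.imwrite("pics/w4.png",cv2.resize(im[:300],None,fx=1.5,fy=1.5))
cv2.imwrite("pics/sc4.png",eyes.grab_frame("scene"));cv2.imwrite("pics/si4.png",eyes.grab_frame("side"))
for n in("scene","side"):
    for f in("0","4"):
        i=cv2.imread(f"pics/{n}0.png" if f=="0" else f"pics/{n[:2]}4.png")
        print(n,f,[b[0] for b in blobs(i,"y")],[b[0] for b in blobs(i,"g",8)])
E
```

```text
t: 14.4
eef_pos: [0.4534, -0.0913, 0.1957]
ee_rot: [3.129, -0.002, -1.369]
force: [0.4, -0.3, -0.6]
width: 0.0006
[ 0.45336741 -0.09125083  0.19573305] [ 3.12887571e+00 -1.90050639e-03 -1.36907533e+00]
y ([157.8, 51.0], [152, 33, 14, 32, 258]) [0.55   0.0219 0.016 ]
y ([351.2, 75.7], [335, 70, 29, 13, 232]) [ 0.5653 -0.1621  0.016 ]
y ([242.2, 308.7], [241, 290, 3, 37, 92]) [ 0.2838 -0.1091  0.016 ]
y ([270.4, 309.1], [269, 291, 4, 36, 68]) [ 0.29   -0.1427  0.016 ]
g ([252.6, 82.4], [227, 80, 55, 6, 265]) [ 0.54  -0.071  0.053]
scene 0 [[223.2, 170.7], [289.6, 195.6]] [[268.5, 145.8], [326.3, 225.8], [218.3, 254.4]]
scene 4 [[223.2, 170.7], [289.9, 194.6]] [[258.0, 165.9], [285.0, 215.2], [218.3, 254.4]]
side 0 [[272.9, 177.5], [264.7, 225.3]] [[196.7, 188.9], [300.2, 188.9], [234.7, 249.3]]
side 4 [[271.6, 176.0], [265.0, 225.4]] [[196.6, 188.9], [277.0, 189.0], [236.9, 218.0]]
```

View pics/w4.png

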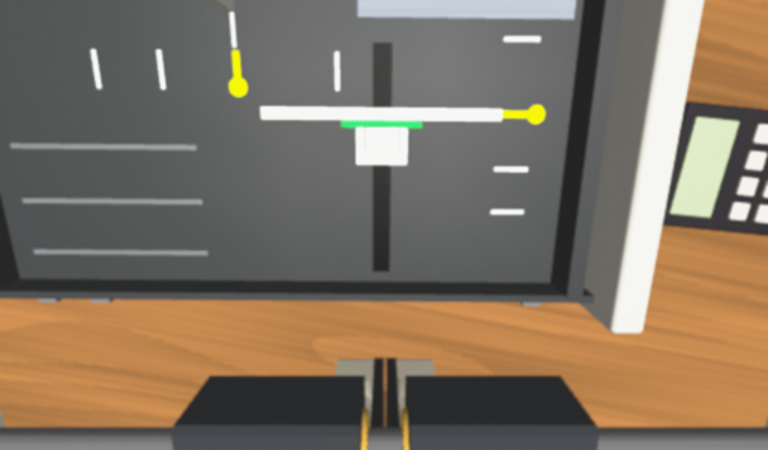

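```bash
python3 -c "
import cv2
i=cv2.imread('pics/sc4.png')[105:275,160:385];j=cv2.imread('pics/si4.png')[130:300,160:340]
cv2.imwrite('pics/both.png',cv2.hconcat([cv2.resize(i,(410,310),interpolation=2),cv2.resize(j,(328,310),interpolation=2)]))"
```

```text
(no output)
```

View pics/both.png

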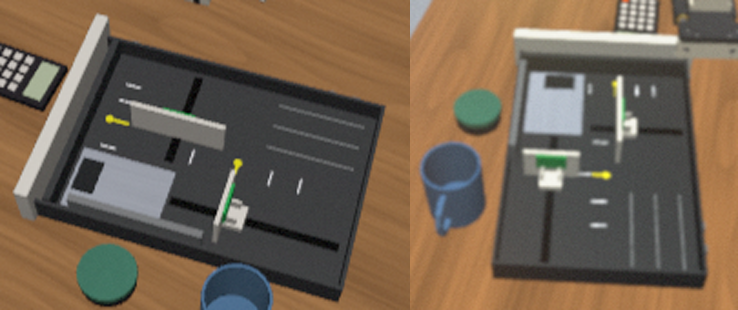

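Both pointers sit on their yellow lines, the mark blobs haven't moved apart from partial occlusion, and the arm is clear at z=0.196. Handing in.

```bash
python3 -c "
from station import workorder,status
print(status.get_state()['force'],workorder.job_done())"
```

```text
the job is handed in; nothing more can be done
[ 0.67598101 -1.00435345  0.63302075] None
```

Both guides are in their A5 stops. With the shut fingertip I pushed the end guide first, past 0.033 and 0.073 to 0.120. Then I pushed the width guide, past 0.006 and 0.034 to 0.068. I handed the job in at about 14.5 s.

**Stops:** At each yellow stop the push force dropped to about zero where expected. Light contact of 1.5 to 2 N then came back as the guide sat in its notch. Push forces stayed under about 9 N in the readings taken, below the cassette's 14 N hold.

**Last pictures:** The end guide's pointer runs straight into its yellow line, and the width guide's plate lines up with its own. In the scene and side views the yellow marks moved by no more than about 1.5 px. I put that down to the guides now partly covering them, and the green tin lid did not move. I saw no change to the mug or calculator. The stapler was outside the last views, so its position was not rechecked, but the arm never went near it when low.

**Finish:** The arm stopped clear of everything, with the fingertip 196 mm above the desk. The force reading there was only sensor noise, about 1 N.

**Discrepancy:** The first cassette pose fit was off by up to 7 mm at the corners. That was good enough for the approach; I set the final positions by the force dips and the yellow lines.

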